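# Slide the loaded spice tray across the gap and home against its damper

## Robot

A 7-joint arm with a two-finger parallel gripper is mounted at the origin on the work surface. World frame = base frame: x ahead of the robot, y to its left, z up, the work surface at z = 0. Lengths are in mm, angles in rad, forces in N, time in s.
With the tool pointing down it reaches from about 400 to 850 mm from the base axis. Payload 4.4 kg.
Tool frame: the origin (TCP) lies at the very end of the fingers, on their centre line; the grasp point (between the pads) lies manip.hold_point_z behind it (manip.hold_point_z is the distance from the TCP to the grasp point, in mm); z points along the fingers, y is the direction in which the jaws open and shut (so a half turn about z gives the same grasp; the last joint's range is limited). The gripper opens to 94 mm and grips with 3 to 60 N. Pads are 16 mm wide; open, the fingers measure 119 mm over their backs; the gripper's body (75 mm by 177 mm) begins 78 mm behind the grasp point.
Start: joints at [1.281, 0.628, 0.038, 1.517, -0.027, 0.996, -0.02], TCP at [144.287, -633.798, 205.478] pointing down, gripper open.
Joint ranges: [-3.06, 3.06], [-0.37, 2.12], [-1.25, 1.32], [0.18, 2.47], [-1.1, 4.24], [0.23, 1.98], [-2.94, 2.94]. Speed limits (rad/s): [2.57, 2.57, 3.14, 3.14, 3.14, 3.14, 3.14].

## Interface

Orientations are given as a unit quaternion [x, y, z, w].
In Python, from bench import manip gives the robot as it stands. The module is installed in compiled form; this text tells all that it offers.
- The arm moves only by the tool drive_tool, never from a script. Its argument "commands" is a list that holds one entry, the list of rows, each a list of 6 numbers: the shift along the tool's x, y, z in m, then the turn, a rotation vector about the tool's x, y, z in rad. A call has 1 to 8 rows; each row is the pose to reach, as a shift and turn from the pose commanded when the call began, along the tool's axes at that moment; what a row does not reach only later rows make up. A row lasts 1/10 s, in which the tool goes at most 50 mm and 8.59 degrees, less where a joint would pass 70% of its speed; a pose out of reach is approached as far as the arm can. A call with a gripper value outside its range is refused whole. "gripper" is the finger opening in m, from 0 to 0.094, set as the call begins (left out, the last holds). The fingers move at their own pace and stop on an object; the grip force is fixed at half the most. Time passes only in rows, so rows that repeat a pose let the fingers close. It gives the time, the measured TCP pose, the force and the opening at its end, in the units of the state.
- manip.get_state(): the state, without advancing time (a new reading comes with each control period).
- manip.snapshot(name): name is "scene" or "top"; returns the picture (420x560x3 uint8, red, green, blue); there is no depth.
- manip.camera_info(name): a dict with "vertical_fov" (degrees; the focal length in pixels is half the picture's height over the tangent of half this angle, whatever the lens; pixels are square), "cx", "cy" (the principal point, pixels), "rvec" (rotation vector, rad) and "tvec" (3), from world to camera coordinates, as OpenCV has them. Camera axes: x right, y down, z forward; pixel columns grow to the right and rows downward; lengths in mm; the calibration is good to about 2 mm. A picture is of the moment at which its call begins. camera_info takes no time and is no camera call.
- manip.job_done(): hands the job in, once; it reports no verdict.
The state is a dict: "t": time; "joint_positions": joint angles; "qd": joint speeds; "joint_efforts": joint torques, N m; "eef_pos": TCP position; "tool_rot": TCP orientation; "ft_force": force on the tool from outside, world axes, zero at the start; "moment": the same for the moment, N m; "width": finger opening in mm.
Only numpy, scipy, OpenCV 4.12 (cv2) and the standard library are available. Lean on these libraries where they do the work, as an engineer would, in place of code of your own. Each camera call takes 0.05 s, during which the arm holds its last target.

## Task

Slide the loaded tray off the pull-out board, across the open gap and wholly onto the cedar shelf, holding its tail down just firmly enough that its front never sags into the gap, without lifting it or pressing the springy board down hard. Then keep pushing it gently and straight along the middle of the shelf until it meets the orange damper on the shelf and has pushed the plunger roughly half way in, never to the bottom. Keep the mortar and tins standing on the tray, leave everything else where it is, and let go.

Things in the scene. Friction and masses are not known exactly. Their poses are not given: they have to be found in the camera images.
- shelf_edge (a point): Middle of the near edge of the cedar shelf, at the height of its top face. The shelf is a fixed plank 370 mm wide (x) and 440 mm long: its top runs from this point 440 mm along this frame's +y, the direction in which the tray is to be pushed (z up). Top 100 mm above the work surface; the near edge is a bullnose of 12 mm radius.
- board_edge (a point): Middle of the front (+y) edge of the fixed pull-out's dark wooden board, at the height of its top face when unloaded: 3 mm above the shelf top. The board is 225 mm wide (x), 320 mm long, reaches back along -y from here and is square to the shelf. Between it and the shelf is an open gap of 102 to 114 mm.
- board (a joint): How far the board has given downward on its springy runners, m, 0 unloaded. About 4 N per mm over a travel of 10 mm; the loaded tray alone sinks it about 2 mm. More than 6.5 mm is over-pressing.
- tray: Loose beech tray, 150 mm wide (x), 230 mm long (y), loaded 0.75 to 0.95 kg; origin at the centre of its underside, +y to its front, z up. Floor 8 mm thick, front wall and side rims 20 mm high overall, no tail rim. It is front-heavy: it balances 75 to 92 mm behind its front edge, less than the gap, so its front drops into the gap unless its tail is held down with about 3 to 8 N.
- tray_front (a point): Middle of the tray's front edge, on its underside (115 mm ahead of its origin).
- tray_tail (a point): Middle of the tray's tail edge, on its underside (115 mm behind its origin).
- tray_deck (a point): Middle of the top face of the tray's tail deck, the bare flat floor from 115 to 65 mm behind the tray's origin, 8 mm above its underside: for pressing on. A blue cross-bar of full width for pushing against bounds it ahead (65 to 53 mm behind the tray's origin, top 32 mm above the underside); its rear face is 25 mm ahead of this point.
- plunger (a joint): How far the damper's plunger is pushed in, m: 0 out (start), 0.018 bottomed. The damper is a dark steel block fixed midway across the shelf, its orange bar (70 mm wide, 5 to 23 mm above the shelf) facing the gap. Place not measured: orange face 242 to 322 mm beyond the shelf's near edge, to be felt. Yields at about 7 N on top of the tray's friction (a few N), stays where left.
- mortar: Blue ceramic mortar, open bowl 84 mm wide, 58 mm high, about 0.45 kg, loose at the front of the tray; origin under its centre.
- tin_a: Aluminium spice tin with screw lid, 46 mm wide, 42 mm high, loose on the tray just ahead of the cross-bar, on the robot's side; origin under its centre.
- tin_b: The same tin on the far side of the tray.
- tin_c: Bystander: aluminium spice tin 50 mm wide, 46 mm high, on the shelf, far side; origin under its centre.
- tin_d: Bystander: aluminium spice tin 50 mm wide, 46 mm high, on the shelf, robot's side; origin under its centre.
- jar: Bystander: glass jar 56 mm wide, 85 mm high, on the shelf, far side; origin under its centre.
- spoon: Bystander: stainless measuring spoon, 150 mm long, on the work surface beyond the pull-out.
- bowl: Bystander: terracotta bowl, 100 mm wide, 45 mm high, on the work surface beyond the shelf.
Things that resemble listed ones, but are neither listed nor needed, are in the scene too. Leave any blue or purple look-alike of the tin_b alone.

How it is judged (in metres and radians):
On the way:
1. the tray bridges the gap, its front resting on the shelf (y of tray_front in the frame of shelf_edge above 0.02 m and z of tray_front in the frame of shelf_edge above -0.004 m and y of tray_tail in the frame of shelf_edge below -0.02 m), for 0.1 s.
At the end, for the whole second after the job is handed in: The tray lies flat and at rest wholly on the shelf, within 30 mm of its centre line and 0.12 rad of straight, the damper's plunger pushed in 5 to 13 mm, the mortar and both tins upright on the tray's floor, nothing held (y of tray_tail in the frame of shelf_edge above 0.003 m and value of joint plunger between 0.005 and 0.013 m and x of tray in the frame of shelf_edge between -0.03 and 0.03 m and z of tray in the frame of shelf_edge between -0.004 and 0.004 m and angle between the y axis of tray and the y axis of shelf_edge, either way round below 0.12 rad and angle between tray's own z axis and vertical below 0.03 rad and linear speed of tray below 0.01 m/s and angle between each of mortar, tin_a, tin_b's own z axis and vertical below 0.15 rad and z of mortar in the frame of tray between 0.002 and 0.014 m and z of tin_a in the frame of tray between 0.002 and 0.014 m and z of tin_b in the frame of tray between 0.002 and 0.014 m); the robot touches nothing.
It fails at once if the tray sags into the gap: front edge more than 5 mm below the shelf top, or the tray tilted more than 0.045 rad (z of tray_front in the frame of shelf_edge below -0.005 m or angle between tray's own z axis and vertical above 0.045 rad).
It fails at once if the tray is lifted more than 15 mm instead of slid (z of tray in the frame of shelf_edge above 0.018 m).
It fails at once if the board is pressed down more than 6.5 mm (value of joint board above 0.0065 m).
It fails at once if the damper's plunger is pushed in more than 16 mm (value of joint plunger above 0.016 m).
It fails at once if the mortar or a tin on the tray tips over, or a bystander is moved more than 15 mm (angle between any of mortar, tin_a, tin_b's own z axis and vertical above 0.35 rad or distance of any of tin_c, tin_d, jar, spoon, bowl from where it was at the start of the episode above 0.015 m).
It also fails if it takes over 72 s, if anything falls off the work surface, if the arm or the gripper's body presses on something with over 40 N, if the wrist force passes 120 N, or if a joint passes its speed limit or range.

## Working session

There is one attempt and no reset: what is moved stays moved. The work goes in short steps, Python scripts to look and compute and a tool call to move; the robot and the scene stay as the last step left them, time stands still between calls to the robot, and variables do not carry over. Pictures are saved under pics/ and viewed, and the job is handed in when it is done.

Besides the shell and the picture viewer there is one more tool, called after ">>>" as name([rows], argument=value, ...), one row to a line, values as JSON. drive_tool: Moves the arm, as the interface text tells. Its arguments: {"type":"object","properties":{"commands":{"type":"array"},"gripper":{"type":"number"}},"required":["commands"]}

```bash
mkdir -p pics; ls
python3 - <<'E'
from bench import manip
import cv2
s=manip.get_state(); print(s); print(manip.hold_point_z)
for n in("scene","top"):
    print(n,manip.camera_info(n))
    cv2.imwrite(f"pics/{n}0.png",cv2.cvtColor(manip.snapshot(n),cv2.COLOR_RGB2BGR))
E
```

```text
pics
{'t': 0.0, 'joint_positions': array([ 1.28121933,  0.62930448,  0.03843552,  1.51834683, -0.0269851 ,
        0.99628868, -0.02000132]), 'qd': array([-0.00016002, -0.00090422,  0.00046103,  0.00112328, -0.00107345,
       -0.00168036,  0.00079994]), 'joint_efforts': array([-3.67072598e-04, -5.49729073e+01,  1.14323728e+00, -1.86632341e+01,
       -5.22756041e-02,  2.38609873e-02,  1.41621776e-04]), 'eef_pos': array([ 144.12693437, -633.14996445,  204.58776298]), 'tool_rot': array([ 9.93745898e-01,  1.11661338e-01, -1.17133393e-04, -9.07235425e-04]), 'ft_force': array([ 0.12095997, -0.11953325,  0.24451235]), 'moment': array([-0.0456101 ,  0.06270185,  0.03692681]), 'width': 93.93590312258868}
18.8
scene {'vertical_fov': 46.817698576153546, 'cx': 280.9200020537254, 'cy': 208.21146827497805, 'rvec': array([ 2.38894964,  1.07035683, -0.30591907]), 'tvec': array([-378.70170193, -289.55003731, 1522.74464739])}
top {'vertical_fov': 53.77456472261005, 'cx': 278.11605428948195, 'cy': 204.381640968908, 'rvec': array([ 2.18436641, -2.17519   ,  0.07383171]), 'tvec': array([  -9.30447741,  537.01686445, 1248.88152503])}
```

View pics/scene0.png

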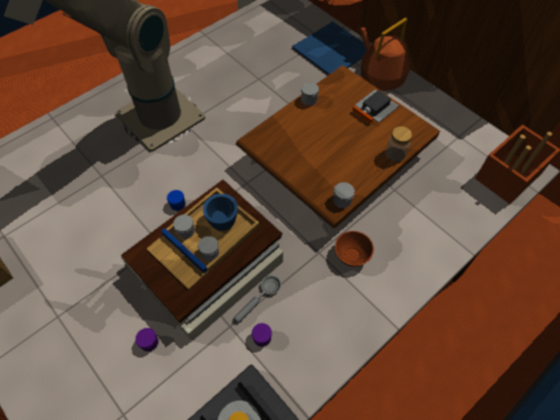

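View pics/top0.png

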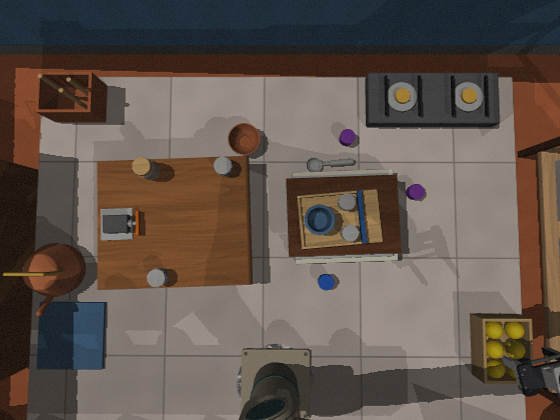

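```bash
cat > h.py <<'E'
import cv2, numpy as np
from bench import manip
def cam(n):
    c=manip.camera_info(n); f=210/np.tan(np.radians(c['vertical_fov'])/2)
    K=np.array([[f,0,c['cx']],[0,f,c['cy']],[0,0,1]]);R=cv2.Rodrigues(c['rvec'])[0]
    return K,R,np.array(c['tvec'])
def ray(n,uv,z):
    K,R,t=cam(n); o=-R.T@t
    p=np.c_[np.atleast_2d(uv),np.ones(len(np.atleast_2d(uv)))]
    d=(R.T@np.linalg.inv(K)@p.T).T
    return o+d*((z-o[2])/d[:,2])[:,None]
def proj(n,P):
    K,R,t=cam(n); q=(K@(R@np.atleast_2d(P).T+t[:,None])).T
    return q[:,:2]/q[:,2:]
E
python3 - <<'E'
import cv2
a=cv2.imread('pics/top0.png')
cv2.imwrite('pics/c1.png',cv2.resize(a[145:275,280:410],None,fx=4.5,fy=4.5,interpolation=cv2.INTER_CUBIC))
cv2.imwrite('pics/c2.png',cv2.resize(a[145:300,85:265],None,fx=3.8,fy=3.8,interpolation=cv2.INTER_CUBIC))
b=cv2.imread('pics/scene0.png')
cv2.imwrite('pics/c3.png',cv2.resize(b[170:330,110:300],None,fx=3.6,fy=3.6,interpolation=cv2.INTER_CUBIC))
E
```

```text
(no output)
```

View pics/c1.png

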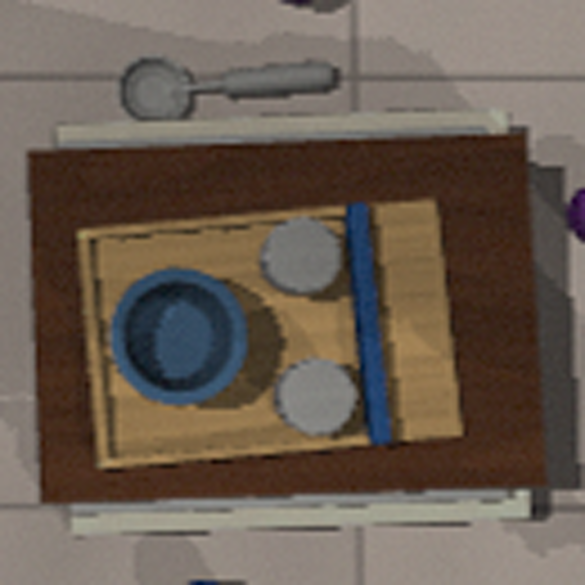

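View pics/c2.png

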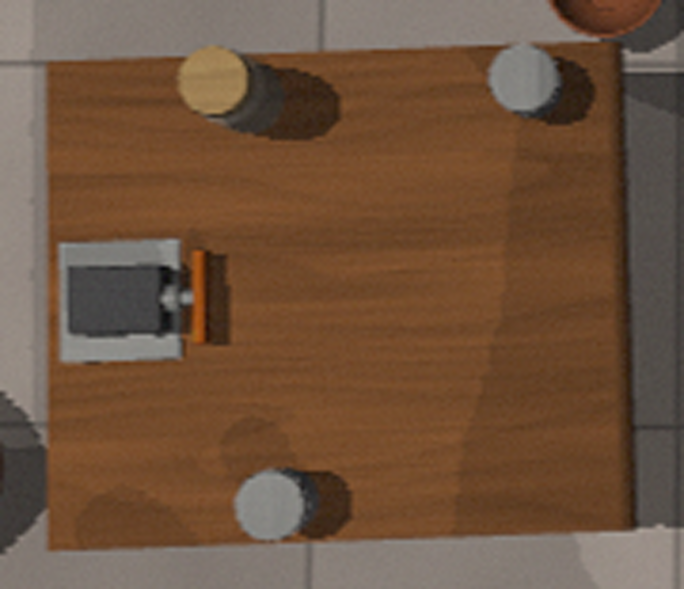

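View pics/c3.png

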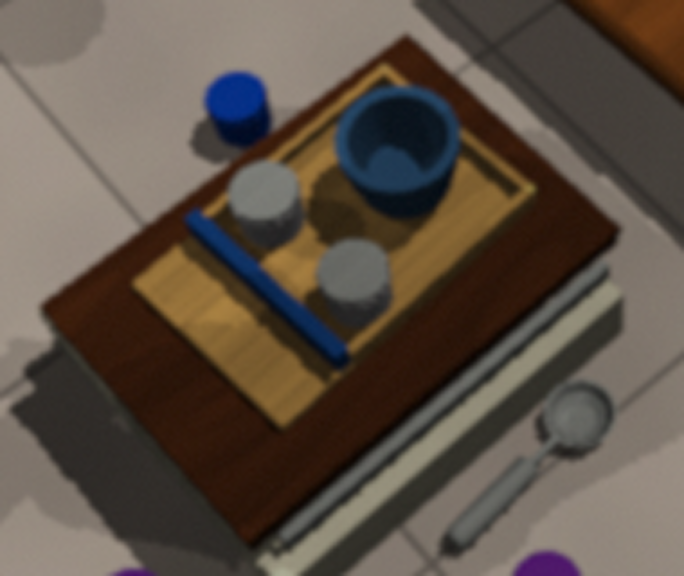

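Run:
```python
from h import *
np.set_printoptions(precision=1,suppress=True)
f1=lambda p:(np.array(p,float)+.5)/4.5+[280,145]-.5
f2=lambda p:(np.array(p,float)+.5)/3.8+[85,145]-.5
fr=ray('top',f1([[78,230],[100,467]]),121); tl=ray('top',f1([[437,200],[463,437]]),109)
bar=ray('top',f1([[347,204],[372,443],[367,203],[390,441]]),133)
bd=ray('top',f1([[27,152],[43,502],[527,133],[545,487]]),101)
sh=ray('top',f2([[620,42],[634,528],[47,62],[48,550]]),100)
orange=ray('top',f2([[205,250],[206,342]]),123)
for n,v in dict(fr=fr,tl=tl,bar=bar,bd=bd,sh=sh,orange=orange).items(): print(n,v[:,:2].tolist() if 0 else v)
def ang(a,b): d=b-a; return np.degrees(np.arctan2(d[1],d[0]))
print('front dirs (far->near)',ang(*fr),ang(*tl),ang(bar[0],bar[1]),ang(bd[0],bd[1]),ang(bd[2],bd[3]),ang(sh[0],sh[1]),ang(sh[2],sh[3]))
print('sides',ang(tl[0],fr[0]),ang(tl[1],fr[1]),ang(bd[2],bd[0]),ang(bd[3],bd[1]),ang(sh[0],sh[2]),ang(sh[1],sh[3]),'orange',ang(*orange))
# jars etc.
```

```text
fr [[554.2 -60.8 121. ]
 [406.3 -74.7 121. ]]
tl [[ 575.3 -288.7  109. ]
 [ 425.8 -303.   109. ]]
bar [[ 569.9 -227.3  133. ]
 [ 422.2 -241.3  133. ]
 [ 570.6 -239.7  133. ]
 [ 423.5 -252.3  133. ]]
bd [[ 606.2  -28.9  101. ]
 [ 383.6  -39.7  101. ]
 [ 619.5 -348.6  101. ]
 [ 394.5 -356.1  101. ]]
sh [[672.2  80.9 100. ]
 [305.9  66.8 100. ]
 [655.4 518.6 100. ]
 [287.4 504.1 100. ]]
orange [[510.7 385.4 123. ]
 [442.7 382.6 123. ]]
front dirs (far->near) -174.65851696037953 -174.53744755193955 -174.61755974835108 -177.22373493317494 -178.08626010109322 -177.79818415502174 -177.74707140227773
sides 95.29368346771105 94.86426503257633 92.39341227989792 91.97671824269494 92.20000058406809 92.42722760540282 orange -177.67332136804401
```

>>> drive_tool([
  [[0.009, -0.006, 0, 0, 0, -0.03], [0.026, -0.017, 0, 0, 0, -0.09], [0.051, -0.034, 0, 0, 0, -0.17], [0.081, -0.054, 0, 0, 0, -0.27], [0.113, -0.075, 0, 0, 0, -0.38], [0.145, -0.096, 0, 0, 0, -0.49], [0.177, -0.117, 0, 0, 0, -0.6], [0.21, -0.139, 0, 0, 0, -0.7]],
], gripper=0.09)

```text
t: 0.9
eef_pos: [319.3, -449.7, 205.5]
tool_rot: [0.894, 0.448, 0.0, -0.0]
ft_force: [0.8, -0.0, -0.4]
width: 89.7
```

```bash
cat > go.py <<'E'
import sys
from h import *
from scipy.spatial.transform import Rotation as Ro
def S():
    s=manip.get_state(); R=Ro.from_quat(s['tool_rot']).as_matrix()
    y=np.degrees(np.arctan2(R[1,0],R[0,0]))
    e=np.array([489,73.9]); a=np.radians(2.25)
    d=s['eef_pos'][:2]-e
    sh=np.array([d@[np.cos(a),np.sin(a)],d@[-np.sin(a),np.cos(a)]])
    F=s['ft_force']
    print('t%.2f'%s['t'],'pos',s['eef_pos'].round(2),'yaw %.2f'%y,'zax',R[:,2].round(4),'shelf xy',sh.round(1),'F',F.round(2),'M',s['moment'].round(2),'w %.1f'%s['width'])
    return s,R
if __name__=='__main__':
    s,R=S()
    if len(sys.argv)>3:
        g=np.array(list(map(float,sys.argv[1:4])))
        print('to go tool axes mm',(R.T@(g-s['eef_pos'])).round(1))
        if len(sys.argv)>4: print('turn tool z',np.radians(-(float(sys.argv[4])-np.degrees(np.arctan2(R[1,0],R[0,0])))).round(4))
E
python3 go.py 498.5 -263 205 95.07
```

```text
t0.90 pos [ 319.32 -449.66  205.54] yaw 53.27 zax [ 1.e-04  2.e-04 -1.e+00] shelf xy [-190.1 -516.5] F [ 0.77 -0.03 -0.44] M [-0.05 -0.08  0.  ] w 89.7
to go tool axes mm [256.8  32.    0.6]
turn tool z -0.7295
```

>>> drive_tool([
  [[0.04, 0.005, 0.006, 0, 0, -0.12], [0.08, 0.01, 0.016, 0, 0, -0.24], [0.12, 0.015, 0.028, 0, 0, -0.36], [0.16, 0.02, 0.04, 0, 0, -0.48], [0.197, 0.024, 0.05, 0, 0, -0.58], [0.228, 0.028, 0.056, 0, 0, -0.67], [0.249, 0.031, 0.06, 0, 0, -0.715], [0.257, 0.032, 0.06, 0, 0, -0.73]],
])

```text
t: 1.7
eef_pos: [500.1, -262.4, 145.0]
tool_rot: [0.675, 0.738, 0.001, -0.001]
ft_force: [-0.4, -0.2, -0.2]
width: 90.2
```

```bash
python3 go.py 498.5 -263 112 95.07
python3 - <<'E'
from h import *
a=cv2.cvtColor(manip.snapshot('scene'),cv2.COLOR_RGB2BGR)
b=cv2.cvtColor(manip.snapshot('top'),cv2.COLOR_RGB2BGR)
c=np.hstack([cv2.resize(x,None,fx=f,fy=f,interpolation=cv2.INTER_CUBIC) for x,f in((a[150:320,110:300],2.1),(b[130:300,280:410],2.1))])
cv2.imwrite('pics/p1.png',c)
E
```

```text
t1.70 pos [ 500.09 -262.35  145.  ] yaw 95.12 zax [ 1.0e-04  2.1e-03 -1.0e+00] shelf xy [  -2.1 -336.4] F [-0.44 -0.19 -0.15] M [-0.04 -0.07  0.01] w 90.2
to go tool axes mm [-0.6 -1.6 33. ]
turn tool z 0.0008
```

View pics/p1.png

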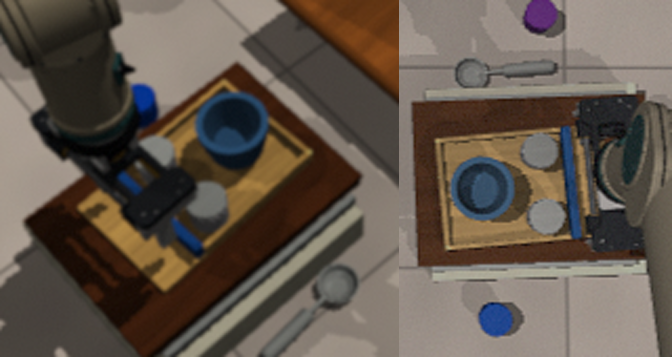

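The picture shows the open fingers above the bare deck behind the blue bar, one on each side of the middle. Next I descend onto it.

>>> drive_tool([
  [[-0.001, -0.001, 0.006, 0, 0, 0], [-0.001, -0.001, 0.013, 0, 0, 0], [-0.001, -0.001, 0.02, 0, 0, 0], [-0.001, -0.001, 0.026, 0, 0, 0], [-0.001, -0.001, 0.03, 0, 0, 0], [-0.001, -0.001, 0.031, 0, 0, 0], [-0.001, -0.001, 0.031, 0, 0, 0]],
])

```text
t: 2.5
eef_pos: [497.7, -266.9, 114.3]
tool_rot: [0.677, 0.736, 0.0, -0.0]
ft_force: [0.1, 0.9, 1.3]
width: 89.7
```

>>> drive_tool([
  [[0, 0, 0.001, 0, 0, 0], [0, 0, 0.002, 0, 0, 0], [0, 0, 0.003, 0, 0, 0], [0, 0, 0.004, 0, 0, 0], [0, 0, 0.004, 0, 0, 0]],
])

```text
t: 3.0
eef_pos: [497.7, -267.0, 110.4]
tool_rot: [0.677, 0.736, -0.0, -0.0]
ft_force: [-0.3, 0.5, 0.6]
width: 90.1
```

```bash
python3 go.py
```

```text
t3.00 pos [ 497.66 -266.95  110.4 ] yaw 94.75 zax [-1.e-04  1.e-04 -1.e+00] shelf xy [  -4.7 -340.9] F [-0.26  0.51  0.61] M [-0.03 -0.1   0.01] w 90.1
```

>>> drive_tool([
  [[0.003, 0, 0, 0, 0, 0], [0.006, 0, 0, 0, 0, 0], [0.008, 0, 0, 0, 0, 0], [0.01, 0, 0, 0, 0, 0]],
])

```text
t: 3.4
eef_pos: [497.0, -257.2, 110.6]
tool_rot: [0.677, 0.736, -0.0, 0.0]
ft_force: [-0.2, -3.5, -0.2]
width: 90.4
```

>>> drive_tool([
  [[0.001, 0, 0, 0, 0, 0], [0.002, 0, 0, 0, 0, 0], [0.003, 0, 0, 0, 0, 0], [0.004, 0, 0, 0, 0, 0]],
])

```text
t: 3.8
eef_pos: [496.4, -254.0, 110.6]
tool_rot: [0.678, 0.735, -0.0, 0.0]
ft_force: [-0.1, -4.8, -0.2]
width: 89.8
```

```bash
python3 go.py
```

```text
t3.80 pos [ 496.43 -253.98  110.56] yaw 94.69 zax [ 1.0e-04 -1.1e-03 -1.0e+00] shelf xy [  -5.4 -327.9] F [-0.12 -4.82 -0.2 ] M [-1.14  0.05  0.11] w 89.8
```

>>> drive_tool([
  [[0.003, 0, 0, 0, 0, 0.001], [0.007, 0, 0, 0, 0, 0.003], [0.012, 0.0005, 0, 0, 0, 0.006], [0.017, 0.001, 0, 0, 0, 0.009], [0.022, 0.001, 0, 0, 0, 0.012], [0.027, 0.0015, 0, 0, 0, 0.015], [0.032, 0.0015, 0, 0, 0, 0.018], [0.036, 0.002, 0, 0, 0, 0.021]],
])

```text
t: 4.6
eef_pos: [495.5, -216.4, 110.5]
tool_rot: [0.685, 0.729, 0.0, -0.0]
ft_force: [-1.6, -4.7, 0.7]
width: 89.7
```

```bash
python3 go.py
```

```text
t4.60 pos [ 495.52 -216.37  110.51] yaw 93.56 zax [-1.e-04  1.e-04 -1.e+00] shelf xy [  -4.9 -290.3] F [-1.56 -4.71  0.72] M [-1.14 -0.1   0.02] w 89.7
```

>>> drive_tool([
  [[0.005, 0, 0, 0, 0, 0.003], [0.01, 0, 0, 0, 0, 0.006], [0.015, 0, 0, 0, 0, 0.009], [0.02, 0.0005, 0, 0, 0, 0.012], [0.024, 0.0005, 0, 0, 0, 0.015], [0.027, 0.0005, 0, 0, 0, 0.018], [0.029, 0.0005, 0, 0, 0, 0.02]],
])

```text
t: 5.3
eef_pos: [494.3, -187.7, 110.5]
tool_rot: [0.692, 0.722, -0.0, -0.0]
ft_force: [0.0, -4.3, 0.7]
width: 90.1
```

>>> drive_tool([
  [[0.001, 0, 0.0005, 0, 0, 0], [0.001, 0, 0.001, 0, 0, 0], [0.001, 0, 0.0015, 0, 0, 0], [0.001, 0, 0.002, 0, 0, 0], [0.001, 0, 0.0025, 0, 0, 0], [0.001, 0, 0.003, 0, 0, 0], [0.001, 0, 0.003, 0, 0, 0]],
])

```text
t: 6.0
eef_pos: [494.5, -187.0, 107.7]
tool_rot: [0.692, 0.722, 0.0, 0.0]
ft_force: [-1.0, -3.6, 5.0]
width: 89.7
```

```bash
python3 go.py
```

```text
t6.00 pos [ 494.54 -187.02  107.72] yaw 92.40 zax [ 5.e-04 -1.e-04 -1.e+00] shelf xy [  -4.7 -260.9] F [-0.98 -3.61  5.04] M [-0.93  0.07  0.04] w 89.7
```

>>> drive_tool([
  [[0.001, 0, 0.0005, 0, 0, 0], [0.002, 0, 0.001, 0, 0, 0], [0.004, 0, 0.001, 0, 0, 0], [0.007, 0, 0.001, 0, 0, 0], [0.01, 0, 0.001, 0, 0, 0], [0.014, 0, 0.001, 0, 0, 0], [0.018, 0, 0.001, 0, 0, 0], [0.022, 0, 0.001, 0, 0, 0]],
])

```text
t: 6.8
eef_pos: [493.9, -167.1, 107.2]
tool_rot: [0.693, 0.721, -0.0, 0.001]
ft_force: [0.1, -8.1, 8.1]
width: 89.6
```

```bash
python3 go.py;  python3 - <<'E'
from h import *
b=cv2.cvtColor(manip.snapshot('top'),cv2.COLOR_RGB2BGR)
a=cv2.cvtColor(manip.snapshot('scene'),cv2.COLOR_RGB2BGR)
c=np.hstack([cv2.resize(x,None,fx=f,fy=f,interpolation=cv2.INTER_CUBIC) for x,f in((a[110:280,130:320],2),(b[130:300,220:400],2))])
cv2.imwrite('pics/p2.png',c)
E
```

```text
t6.80 pos [ 493.92 -167.07  107.25] yaw 92.33 zax [ 0.0015 -0.0027 -1.    ] shelf xy [  -4.5 -241. ] F [ 0.1  -8.13  8.11] M [-1.95  0.33  0.06] w 89.6
```

View pics/p2.png

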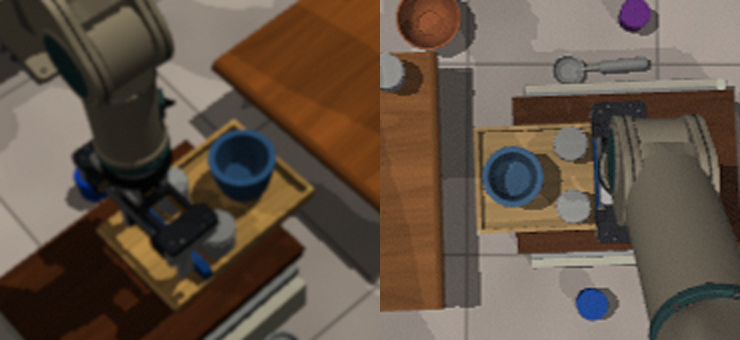

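>>> drive_tool([
  [[0.003, 0, 0.0003, 0, 0, 0], [0.007, 0, 0.0005, 0, 0, 0], [0.011, 0, 0.0005, 0, 0, 0], [0.015, 0, 0.0005, 0, 0, 0], [0.019, 0, 0.0005, 0, 0, 0], [0.022, 0, 0.0005, 0, 0, 0]],
])

```text
t: 7.5
eef_pos: [493.1, -145.2, 106.9]
tool_rot: [0.693, 0.721, -0.001, 0.002]
ft_force: [0.7, -9.2, 10.1]
width: 90.4
```

```bash
python3 go.py
```

```text
t7.50 pos [ 493.06 -145.21  106.89] yaw 92.34 zax [ 0.0015 -0.003  -1.    ] shelf xy [  -4.5 -219.1] F [ 0.67 -9.16 10.14] M [-2.1   0.34  0.12] w 90.4
```

>>> drive_tool([
  [[0.004, 0, 0, 0, 0, 0], [0.008, 0, 0, 0, 0, 0], [0.012, 0, 0, 0, 0, 0], [0.016, 0, 0, 0, 0, 0]],
])

```text
t: 7.9
eef_pos: [492.4, -129.4, 106.9]
tool_rot: [0.693, 0.721, -0.001, 0.002]
ft_force: [-0.1, -9.9, 8.9]
width: 90.3
```

```bash
python3 go.py
```

```text
t7.90 pos [ 492.4  -129.39  106.87] yaw 92.32 zax [ 0.0015 -0.0031 -1.    ] shelf xy [  -4.6 -203.3] F [-0.14 -9.86  8.87] M [-2.11  0.29  0.08] w 90.3
```

>>> drive_tool([
  [[0.004, 0, 0.0002, 0, 0, 0], [0.008, 0, 0.0002, 0, 0, 0], [0.012, 0, 0.0002, 0, 0, 0], [0.016, 0, 0.0002, 0, 0, 0], [0.02, 0, 0.0002, 0, 0, 0]],
])

```text
t: 8.4
eef_pos: [491.6, -109.5, 106.7]
tool_rot: [0.693, 0.721, -0.001, 0.002]
ft_force: [1.5, -8.5, 10.4]
width: 90.4
```

```bash
python3 go.py
```

```text
t8.40 pos [ 491.58 -109.51  106.72] yaw 92.31 zax [ 0.0015 -0.0032 -1.    ] shelf xy [  -4.6 -183.4] F [ 1.5  -8.46 10.41] M [-2.2   0.23  0.12] w 90.4
```

Front is about 5 mm past the shelf edge. I'll go slower over the bullnose.

>>> drive_tool([
  [[0.003, 0, 0, 0, 0, 0], [0.006, 0, 0, 0, 0, 0], [0.009, 0, 0, 0, 0, 0], [0.012, 0, 0, 0, 0, 0]],
])

```text
t: 8.8
eef_pos: [491.4, -101.0, 107.6]
tool_rot: [0.694, 0.72, -0.002, 0.003]
ft_force: [0.1, -13.5, 17.5]
width: 90.2
```

```bash
python3 go.py;  python3 - <<'E'
from h import *
b=cv2.cvtColor(manip.snapshot('top'),cv2.COLOR_RGB2BGR)
a=cv2.cvtColor(manip.snapshot('scene'),cv2.COLOR_RGB2BGR)
c=np.hstack([cv2.resize(x,None,fx=f,fy=f,interpolation=cv2.INTER_CUBIC) for x,f in((a[110:280,130:320],2),(b[130:300,220:400],2))])
cv2.imwrite('pics/p3.png',c)
E
```

```text
t8.80 pos [ 491.45 -101.04  107.64] yaw 92.18 zax [ 0.0025 -0.0073 -1.    ] shelf xy [  -4.4 -174.9] F [  0.05 -13.46  17.46] M [-3.09  0.62  0.15] w 90.2
```

View pics/p3.png

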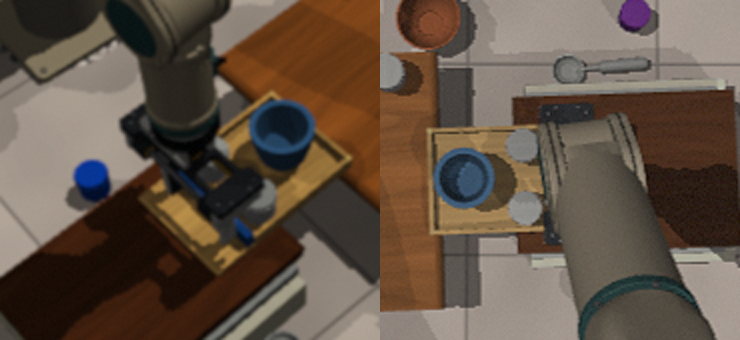

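>>> drive_tool([
  [[0.001, 0, -0.0005, 0, 0, 0], [0.002, 0, -0.001, 0, 0, 0], [0.004, 0, -0.0015, 0, 0, 0], [0.007, 0, -0.002, 0, 0, 0], [0.01, 0, -0.002, 0, 0, 0]],
])

```text
t: 9.4
eef_pos: [490.4, -87.0, 108.4]
tool_rot: [0.693, 0.721, -0.0, 0.001]
ft_force: [0.4, -8.7, 5.9]
width: 90.1
```

```bash
python3 go.py
```

```text
t9.40 pos [490.43 -86.95 108.36] yaw 92.31 zax [ 0.0011 -0.0022 -1.    ] shelf xy [  -4.9 -160.8] F [ 0.38 -8.68  5.89] M [-2.07 -0.17 -0.07] w 90.1
```

>>> drive_tool([
  [[0.003, 0, -0.0003, 0, 0, 0], [0.007, 0, -0.0006, 0, 0, 0], [0.011, 0, -0.001, 0, 0, 0], [0.015, 0, -0.0013, 0, 0, 0], [0.019, 0, -0.0015, 0, 0, 0], [0.023, 0, -0.0017, 0, 0, 0], [0.027, 0, -0.002, 0, 0, 0]],
])

```text
t: 10.1
eef_pos: [488.6, -59.0, 109.8]
tool_rot: [0.693, 0.721, -0.001, 0.0]
ft_force: [-0.0, -6.8, 2.5]
width: 89.9
```

```bash
python3 go.py
```

```text
t10.10 pos [488.63 -59.   109.76] yaw 92.34 zax [-4.0e-04 -1.1e-03 -1.0e+00] shelf xy [  -5.6 -132.8] F [-0.03 -6.76  2.47] M [-1.55 -0.33 -0.02] w 89.9
```

>>> drive_tool([
  [[0.004, 0, -0.0006, 0, 0, 0], [0.008, 0, -0.0012, 0, 0, 0], [0.012, 0, -0.0018, 0, 0, 0], [0.016, 0, -0.0024, 0, 0, 0], [0.02, 0, -0.003, 0, 0, 0], [0.024, 0, -0.003, 0, 0, 0], [0.028, 0, -0.003, 0, 0, 0], [0.032, 0, -0.003, 0, 0, 0]],
])

```text
t: 10.9
eef_pos: [487.3, -25.7, 112.7]
tool_rot: [0.692, 0.722, -0.0, -0.0]
ft_force: [-0.5, -3.4, -2.7]
width: 89.8
```

```bash
python3 go.py
```

```text
t10.90 pos [487.28 -25.74 112.68] yaw 92.41 zax [-4.e-04  1.e-04 -1.e+00] shelf xy [ -5.6 -99.5] F [-0.46 -3.38 -2.73] M [-0.9  -0.05  0.03] w 89.8
```

>>> drive_tool([
  [[0.004, 0, 0, 0, 0, 0], [0.008, 0, 0, 0, 0, 0], [0.012, 0, 0, 0, 0, 0], [0.016, 0, 0, 0, 0, 0], [0.02, 0, 0, 0, 0, 0], [0.024, 0, 0, 0, 0, 0], [0.028, 0, 0, 0, 0, 0]],
])

```text
t: 11.6
eef_pos: [486.3, 2.2, 112.8]
tool_rot: [0.692, 0.722, 0.0, -0.0]
ft_force: [-0.4, -2.9, -1.3]
width: 90.2
```

```bash
python3 go.py;  python3 - <<'E'
from h import *
b=cv2.cvtColor(manip.snapshot('top'),cv2.COLOR_RGB2BGR)
a=cv2.cvtColor(manip.snapshot('scene'),cv2.COLOR_RGB2BGR)
c=np.hstack([cv2.resize(x,None,fx=f,fy=f,interpolation=cv2.INTER_CUBIC) for x,f in((a[70:240,180:370],2),(b[130:300,180:360],2))])
cv2.imwrite('pics/p4.png',c)
E
```

```text
t11.60 pos [486.31   2.22 112.8 ] yaw 92.40 zax [ 0.e+00  1.e-04 -1.e+00] shelf xy [ -5.5 -71.5] F [-0.42 -2.88 -1.27] M [-0.8  -0.11 -0.03] w 90.2
```

View pics/p4.png

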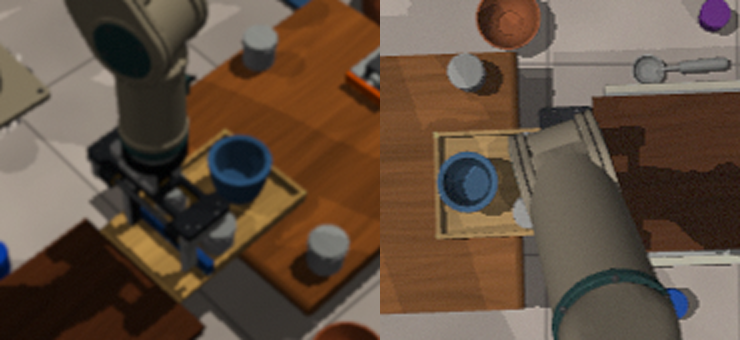

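>>> drive_tool([
  [[0.005, 0, 0, 0, 0, 0], [0.01, 0, 0, 0, 0, 0], [0.015, 0, 0, 0, 0, 0], [0.02, 0.0003, 0, 0, 0, 0], [0.025, 0.0005, 0, 0, 0, 0], [0.03, 0.0005, 0, 0, 0, 0.001], [0.035, 0.0005, 0, 0, 0, 0.002], [0.04, 0.001, 0, 0, 0, 0.002]],
])

```text
t: 12.5
eef_pos: [485.5, 42.0, 112.9]
tool_rot: [0.693, 0.721, -0.0, 0.0]
ft_force: [-0.5, -5.8, 0.4]
width: 90.2
```

>>> drive_tool([
  [[0.005, 0, 0, 0, 0, 0], [0.01, 0, 0, 0, 0, 0], [0.015, 0, 0, 0, 0, 0], [0.02, 0, 0, 0, 0, 0], [0.025, 0, 0, 0, 0, 0], [0.03, 0, 0, 0, 0, 0], [0.035, 0, 0, 0, 0, 0], [0.04, 0, 0, 0, 0, 0]],
])

```text
t: 13.3
eef_pos: [483.9, 81.9, 112.9]
tool_rot: [0.693, 0.721, -0.0, 0.0]
ft_force: [0.2, -5.6, 1.5]
width: 90.6
```

```bash
python3 go.py
```

```text
t13.30 pos [483.92  81.86 112.87] yaw 92.28 zax [-1.e-04 -5.e-04 -1.e+00] shelf xy [-4.8  8.2] F [ 0.19 -5.62  1.48] M [-1.24 -0.3   0.  ] w 90.6
```

>>> drive_tool([
  [[0.005, 0, 0, 0, 0, 0], [0.01, 0, 0, 0, 0, 0], [0.015, 0, 0, 0, 0, 0], [0.02, 0, 0, 0, 0, 0], [0.025, 0, 0, 0, 0, 0], [0.03, 0, 0, 0, 0, 0], [0.035, 0, 0, 0, 0, 0], [0.04, 0, 0, 0, 0, 0]],
])

```text
t: 14.1
eef_pos: [482.2, 121.7, 112.9]
tool_rot: [0.693, 0.721, -0.0, 0.0]
ft_force: [1.2, -6.1, 2.6]
width: 89.9
```

```bash
python3 go.py;  python3 - <<'E'
from h import *
b=cv2.cvtColor(manip.snapshot('top'),cv2.COLOR_RGB2BGR)
cv2.imwrite('pics/p5.png',cv2.resize(b[160:290,90:250],None,fx=4.5,fy=4.5,interpolation=cv2.INTER_CUBIC))
E
```

```text
t14.10 pos [482.2  121.65 112.86] yaw 92.27 zax [-3.e-04 -8.e-04 -1.e+00] shelf xy [-4.9 48. ] F [ 1.15 -6.15  2.62] M [-1.3  -0.32  0.  ] w 89.9
```

View pics/p5.png

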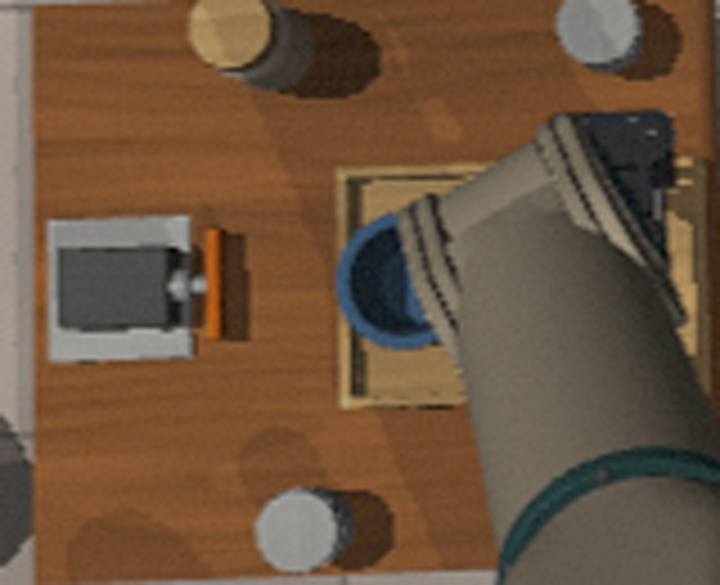

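>>> drive_tool([
  [[0.005, 0, 0, 0, 0, 0], [0.01, 0, 0, 0, 0, 0], [0.015, 0, 0, 0, 0, 0], [0.02, 0, 0, 0, 0, 0], [0.025, 0, 0, 0, 0, 0], [0.03, 0, 0, 0, 0, 0], [0.035, 0, 0, 0, 0, 0], [0.04, 0, 0, 0, 0, 0]],
])

```text
t: 14.95
eef_pos: [480.5, 161.0, 112.9]
tool_rot: [0.693, 0.721, -0.001, 0.0]
ft_force: [0.9, -5.8, 3.3]
width: 90.0
```

>>> drive_tool([
  [[0.003, 0, 0, 0, 0, 0], [0.006, 0, 0, 0, 0, 0], [0.009, 0, 0, 0, 0, 0], [0.012, 0, 0, 0, 0, 0], [0.014, 0, 0, 0, 0, 0], [0.016, 0, 0, 0, 0, 0]],
])

```text
t: 15.55
eef_pos: [479.8, 176.8, 112.9]
tool_rot: [0.693, 0.721, -0.001, 0.0]
ft_force: [-0.4, -6.5, 3.1]
width: 90.1
```

```bash
python3 go.py;  python3 - <<'E'
from h import *
b=cv2.cvtColor(manip.snapshot('top'),cv2.COLOR_RGB2BGR)
cv2.imwrite('pics/p6.png',cv2.resize(b[180:260,90:200],None,fx=7,fy=7,interpolation=cv2.INTER_CUBIC))
E
```

```text
t15.55 pos [479.78 176.78 112.86] yaw 92.26 zax [-8.0e-04 -1.7e-03 -1.0e+00] shelf xy [ -5.2 103.2] F [-0.37 -6.53  3.12] M [-1.55 -0.3  -0.03] w 90.1
```

View pics/p6.png

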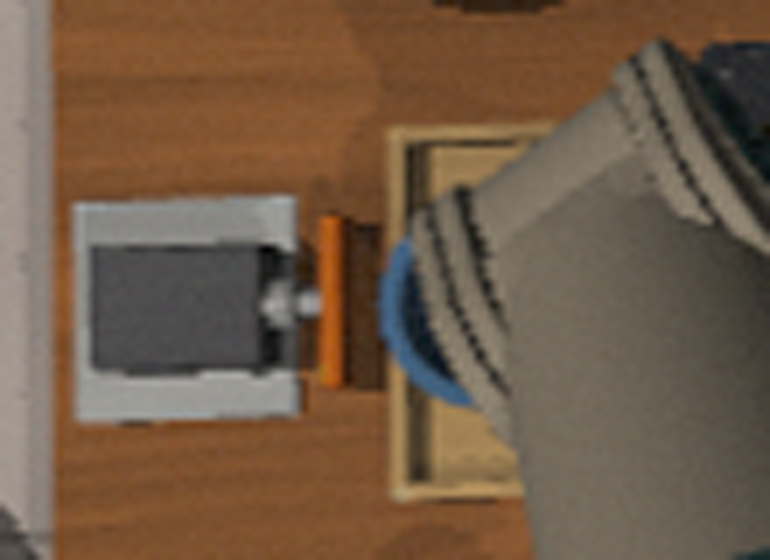

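>>> drive_tool([
  [[0.002, 0, 0, 0, 0, 0], [0.004, 0, 0, 0, 0, 0], [0.006, 0, 0, 0, 0, 0], [0.008, 0, 0, 0, 0, 0], [0.009, 0, 0, 0, 0, 0], [0.01, 0, 0, 0, 0, 0]],
])

```text
t: 16.2
eef_pos: [479.3, 186.6, 112.8]
tool_rot: [0.693, 0.721, -0.001, 0.0]
ft_force: [0.5, -7.1, 3.1]
width: 89.7
```

>>> drive_tool([
  [[0.001, 0, 0, 0, 0, 0], [0.002, 0, 0, 0, 0, 0]],
])

```text
t: 16.4
eef_pos: [479.3, 188.5, 112.8]
tool_rot: [0.693, 0.721, -0.001, 0.0]
ft_force: [0.4, -5.8, 2.9]
width: 89.7
```

>>> drive_tool([
  [[0.001, 0, 0, 0, 0, 0], [0.002, 0, 0, 0, 0, 0]],
])

```text
t: 16.6
eef_pos: [479.2, 190.5, 112.9]
tool_rot: [0.693, 0.721, -0.001, 0.0]
ft_force: [0.2, -7.0, 2.5]
width: 89.9
```

>>> drive_tool([
  [[0.001, 0, 0, 0, 0, 0], [0.0015, 0, 0, 0, 0, 0]],
])

```text
t: 16.8
eef_pos: [479.1, 192.1, 112.8]
tool_rot: [0.693, 0.721, -0.001, 0.0]
ft_force: [-0.0, -6.9, 2.7]
width: 90.3
```

>>> drive_tool([
  [[0.001, 0, 0, 0, 0, 0], [0.0015, 0, 0, 0, 0, 0]],
])

```text
t: 17.0
eef_pos: [479.0, 193.6, 112.8]
tool_rot: [0.693, 0.721, -0.001, 0.0]
ft_force: [0.9, -7.4, 3.2]
width: 89.7
```

```bash
python3 go.py;  python3 - <<'E'
from h import *
b=cv2.cvtColor(manip.snapshot('top'),cv2.COLOR_RGB2BGR)
cv2.imwrite('pics/p7.png',cv2.resize(b[180:260,90:200],None,fx=7,fy=7,interpolation=cv2.INTER_CUBIC))
E
```

```text
t17.00 pos [479.03 193.55 112.84] yaw 92.25 zax [-0.001 -0.002 -1.   ] shelf xy [ -5.3 120. ] F [ 0.86 -7.36  3.2 ] M [-1.56 -0.18 -0.01] w 89.7
```

View pics/p7.png

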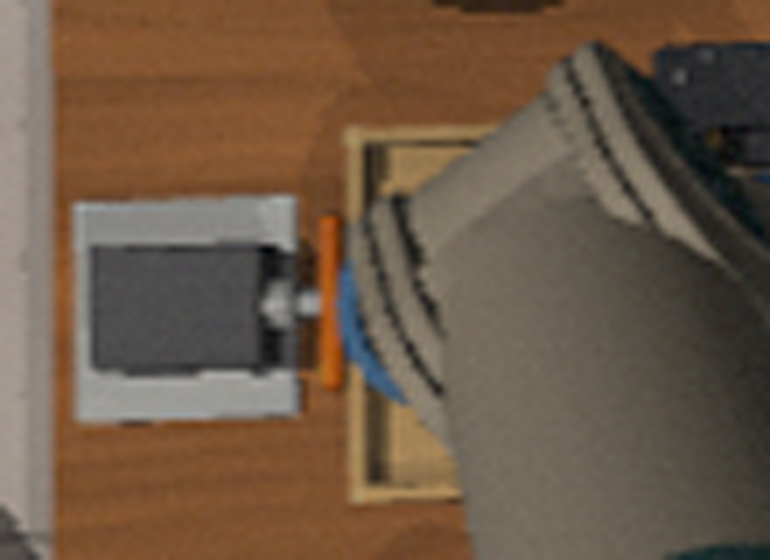

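>>> drive_tool([
  [[0.001, 0, 0, 0, 0, 0]],
])

```text
t: 17.15
eef_pos: [479.0, 194.3, 112.8]
tool_rot: [0.693, 0.721, -0.001, 0.0]
ft_force: [0.4, -7.0, 2.8]
width: 90.3
```

>>> drive_tool([
  [[0.001, 0, 0, 0, 0, 0]],
])

```text
t: 17.25
eef_pos: [479.0, 195.4, 112.9]
tool_rot: [0.693, 0.721, -0.001, 0.0]
ft_force: [0.3, -7.2, 2.8]
width: 89.9
```

>>> drive_tool([
  [[0.001, 0, 0, 0, 0, 0]],
])

```text
t: 17.35
eef_pos: [478.9, 196.1, 112.8]
tool_rot: [0.693, 0.721, -0.001, 0.0]
ft_force: [1.2, -8.3, 3.9]
width: 89.3
```

>>> drive_tool([
  [[0.001, 0, 0, 0, 0, 0]],
])

```text
t: 17.45
eef_pos: [478.9, 196.1, 112.8]
tool_rot: [0.693, 0.721, -0.002, 0.001]
ft_force: [-0.4, -11.2, 4.7]
width: 90.1
```

>>> drive_tool([
  [[0.001, 0, 0, 0, 0, 0], [0.002, 0, 0, 0, 0, 0]],
])

```text
t: 17.65
eef_pos: [478.9, 196.1, 112.8]
tool_rot: [0.693, 0.721, -0.003, 0.002]
ft_force: [1.2, -14.1, 7.4]
width: 90.0
```

>>> drive_tool([
  [[0.001, 0, 0, 0, 0, 0], [0.002, 0, 0, 0, 0, 0]],
])

```text
t: 17.85
eef_pos: [478.7, 196.5, 112.8]
tool_rot: [0.694, 0.72, -0.004, 0.002]
ft_force: [0.9, -16.8, 8.9]
width: 90.1
```

>>> drive_tool([
  [[0.001, 0, 0, 0, 0, 0], [0.002, 0, 0, 0, 0, 0]],
])

```text
t: 18.05
eef_pos: [478.4, 197.9, 112.8]
tool_rot: [0.694, 0.72, -0.005, 0.002]
ft_force: [1.0, -16.6, 8.6]
width: 89.8
```

>>> drive_tool([
  [[0.001, 0, 0, 0, 0, 0], [0.002, 0, 0, 0, 0, 0], [0.003, 0, 0, 0, 0, 0]],
])

```text
t: 18.35
eef_pos: [478.3, 200.7, 112.8]
tool_rot: [0.694, 0.72, -0.005, 0.002]
ft_force: [0.3, -17.9, 8.7]
width: 90.0
```

>>> drive_tool([
  [[0.001, 0, 0, 0, 0, 0], [0.002, 0, 0, 0, 0, 0], [0.003, 0, 0, 0, 0, 0]],
])

```text
t: 18.65
eef_pos: [478.1, 203.6, 112.8]
tool_rot: [0.694, 0.72, -0.005, 0.002]
ft_force: [0.6, -16.7, 9.7]
width: 89.9
```

```bash
python3 go.py;  python3 - <<'E'
from h import *
b=cv2.cvtColor(manip.snapshot('top'),cv2.COLOR_RGB2BGR)
cv2.imwrite('pics/p8.png',cv2.resize(b[180:260,90:200],None,fx=7,fy=7,interpolation=cv2.INTER_CUBIC))
E
```

```text
t18.65 pos [478.12 203.57 112.77] yaw 92.10 zax [-0.0032 -0.0102 -0.9999] shelf xy [ -5.8 130. ] F [  0.61 -16.66   9.72] M [-3.9  -0.34  0.13] w 89.9
```

View pics/p8.png

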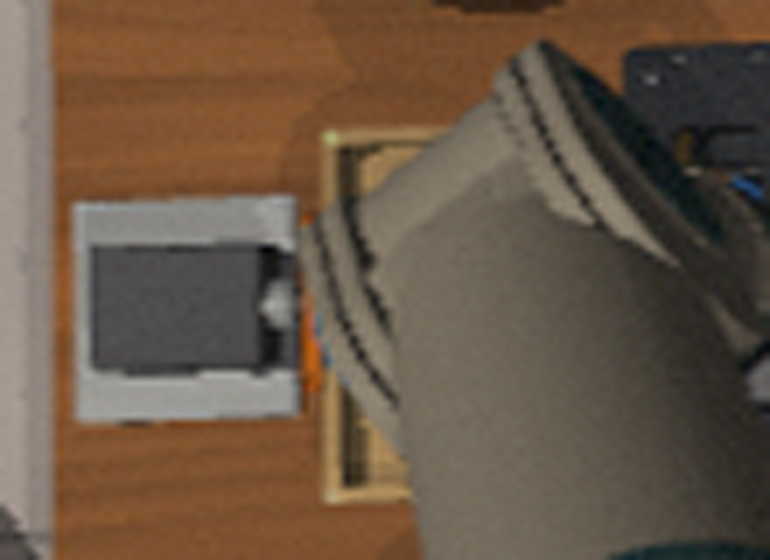

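>>> drive_tool([
  [[0.001, 0, 0, 0, 0, 0], [0.001, 0, 0, 0, 0, 0]],
])

```text
t: 18.9
eef_pos: [478.1, 204.8, 112.8]
tool_rot: [0.694, 0.72, -0.005, 0.002]
ft_force: [0.7, -17.6, 9.1]
width: 90.1
```

>>> drive_tool([
  [[-0.002, 0, 0, 0, 0, 0], [-0.005, 0, 0, 0, 0, 0], [-0.009, 0, 0, 0, 0, 0], [-0.014, 0, 0, 0, 0, 0], [-0.019, 0, -0.001, 0, 0, 0], [-0.022, 0, -0.004, 0, 0, 0], [-0.022, 0, -0.01, 0, 0, 0], [-0.022, 0, -0.02, 0, 0, 0]],
])

```text
t: 19.7
eef_pos: [479.5, 189.9, 133.2]
tool_rot: [0.693, 0.721, -0.0, -0.0]
ft_force: [0.3, -0.1, -0.0]
width: 89.9
```

```bash
python3 go.py
```

```text
t19.70 pos [479.48 189.86 133.15] yaw 92.30 zax [-6.e-04  1.e-04 -1.e+00] shelf xy [ -5.  116.2] F [ 0.3  -0.11 -0.02] M [-0.03 -0.12  0.02] w 89.9
```

>>> drive_tool([
  [[0, 0, -0.015, 0, 0, 0], [0, 0, -0.035, 0, 0, 0], [-0.01, 0, -0.06, 0, 0, 0], [-0.04, 0, -0.08, 0, 0, 0], [-0.08, 0, -0.09, 0, 0, 0], [-0.12, 0, -0.1, 0, 0, 0], [-0.16, 0, -0.1, 0, 0, 0], [-0.2, 0, -0.1, 0, 0, 0]],
])

```text
t: 20.5
eef_pos: [488.2, -11.2, 234.3]
tool_rot: [0.693, 0.721, 0.001, 0.001]
ft_force: [0.1, -0.6, 0.1]
width: 90.1
```

>>> drive_tool([
  [[-0.03, 0, 0, 0, 0, 0], [-0.06, 0, 0, 0, 0, 0], [-0.09, 0, 0, 0, 0, 0], [-0.12, 0, 0, 0, 0, 0], [-0.14, 0, 0, 0, 0, 0], [-0.15, 0, 0, 0, 0, 0], [-0.15, 0, 0, 0, 0, 0]],
])

```text
t: 21.2
eef_pos: [493.8, -160.9, 233.3]
tool_rot: [0.694, 0.72, 0.0, 0.0]
ft_force: [0.2, 0.7, 0.2]
width: 90.1
```

```bash
python3 go.py;  python3 - <<'E'
from h import *
b=cv2.cvtColor(manip.snapshot('top'),cv2.COLOR_RGB2BGR)
a=cv2.cvtColor(manip.snapshot('scene'),cv2.COLOR_RGB2BGR)
cv2.imwrite('pics/p9.png',cv2.resize(b[150:300,90:260],None,fx=4,fy=4,interpolation=cv2.INTER_CUBIC))
cv2.imwrite('pics/p10.png',cv2.resize(a[50:280,200:450],None,fx=2.4,fy=2.4,interpolation=cv2.INTER_CUBIC))
E
```

```text
t21.20 pos [ 493.85 -160.9   233.27] yaw 92.18 zax [ 8.e-04 -3.e-04 -1.e+00] shelf xy [  -4.4 -234.8] F [0.18 0.74 0.19] M [-0.02  0.03 -0.  ] w 90.1
```

View pics/p9.png

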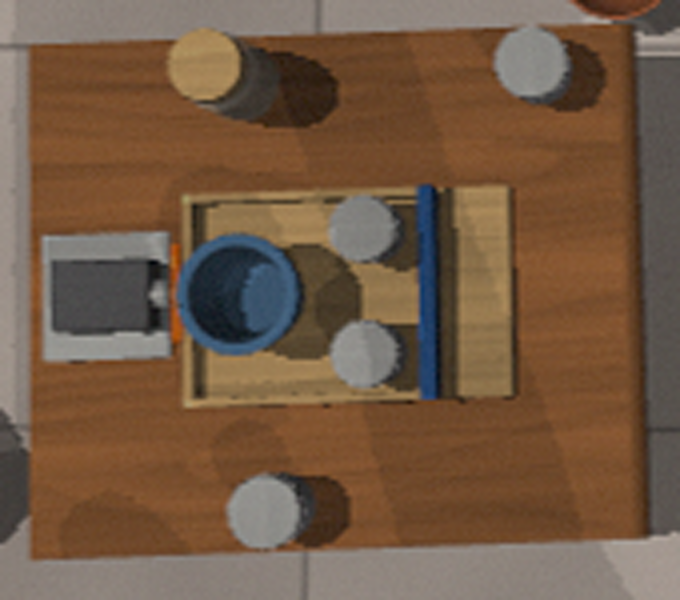

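View pics/p10.png

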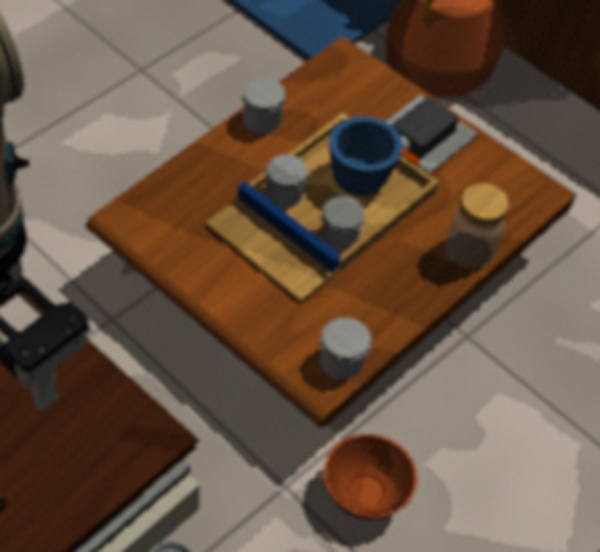

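Run:
```python
from h import *
b=cv2.cvtColor(manip.snapshot('top'),cv2.COLOR_RGB2BGR)
a=cv2.imread('pics/top0.png')
for im in(a,b):
    h=cv2.cvtColor(im,cv2.COLOR_BGR2HSV)
    m=((h[...,0]>4)&(h[...,0]<14)&(h[...,1]>215)&(h[...,2]>140))[208:238,120:150]
    print(m.any(0).nonzero()[0]+120, m.sum(0))
    w=im[210:233,120:150].astype(float); s=(w[...,2]-w[...,0]).mean(0); print(s.round(0))
f=lambda p:(np.array(p,float)+.5)/4+[90,150]-.5
P=np.r_[ray('top',f([[182,196],[184,408]]),120),ray('top',f([[512,185],[515,397]]),108)]
e=np.array([489,73.9]);t=np.radians(2.25);M=np.array([[np.cos(t),np.sin(t)],[-np.sin(t),np.cos(t)]])
print(((P[:,:2]-e)@M.T).round(1))
```

```text
[136 137] [ 0  0  0  0  0  0  0  0  0  0  0  0  0  0  0  0  3 15  0  0  0  0  0  0
  0  0  0  0  0  0]
[  1.   1.   1.   2.   1.   2.   2.   2.   2.   3.   3.   2.  13.  35.
  32.  71. 125. 133.  99.  41.  43.  39.  39.  40.  44.  62.  73.  72.
  72.  72.]
[133 134] [ 0  0  0  0  0  0  0  0  0  0  0  0  0 10  8  0  0  0  0  0  0  0  0  0
  0  0  0  0  0  0]
[  1.   2.   1.   2.   1.   2.   2.   2.   2.   2.   2.  -1.  57. 121.
  75.  -3. -22. -24. -26. -25. -25. -24. -23. -25. -23. -24. -25. -26.
 -25. -25.]
[[ 68.  320.9]
 [-81.4 320.8]
 [ 68.7  88.8]
 [-82.1  90.3]]
```

```bash
python3 -c "
from bench import manip
print(manip.job_done(), manip.get_state()['t'])"
```

```text
the job is handed in; nothing more can be done
the job is handed in; nothing more can be done
```

I slid the tray across the gap onto the cedar shelf, pushed the damper's plunger in about 8.5 mm, let go and handed the job in. The hand-in gives no verdict. It was at about 21 s on the robot's clock, out of the 72 s allowed.

**How it went:** I pushed with both open fingers against the blue bar and turned the tray about 2.5° to line it up with the shelf. Over the gap I held its tail down with about 8–10 N. I eased off once its front rested on the shelf, then felt for the damper in 1 mm steps.

**Last checks:**
- **Plunger:** 8.6 mm in from how far the fingers moved after contact, and about 8.4 mm from the image.
- **Tray position:** about 7 mm off the centre line, with its angle less than about 0.01 rad from the shelf direction. Its tail is about 89 mm past the shelf edge.
- **Load and bystanders:** the mortar and both tins stand upright on the tray. On the shelf, tin_c, tin_d and the jar look unmoved, and so does the bowl. The spoon was mostly out of frame in the last pictures; I never reached near it.
- **Robot:** clear of everything, with the measured force near zero.

**Off plan:** the downward force briefly read 17.5 N as the tray's front rode up the rounded shelf edge, and I eased it straight away. I could not read the board's deflection directly. The deck stood about 1 mm higher then than during the 10 N press before it, so I don't believe the board was over-pressed.

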